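# Tighten the filter cover's second cross pair

## Robot

A 6-joint arm with a two-finger parallel gripper is mounted at the origin on the work surface. World frame = base frame: x ahead of the robot, y to its left, z up, the work surface at z = 0. Lengths are in m, angles in rad, forces in N, time in s.
With the tool pointing down it reaches from about 0.325 to 0.85 m from the base axis. Payload 4.4 kg.
Tool frame: the origin (TCP) lies at the very end of the fingers, on their centre line; the grasp point (between the pads) lies 19 mm behind it; z points along the fingers, y is the line along which they close (so a half turn about z gives the same grasp; the last joint's range is limited). The gripper opens to 94 mm and grips with 3 to 60 N. Pads are 16 mm wide; open, the fingers measure 119 mm over their backs; the gripper's body (75 mm by 177 mm) begins 78 mm behind the grasp point.
Start: joints at [1.185, 0.207, 1.542, -0, 1.393, -0.15], TCP at [0.134, 0.559, 0.205] pointing down, gripper open.
Joint ranges: [-2.73, 2.73], [-0.86, 2.22], [0.23, 2.46], [-1.11, 4.25], [0.08, 2.63], [-2.82, 2.82]. Speed limits (rad/s): [2.79, 2.79, 3.14, 3.14, 3.14, 3.14].

## Interface

Orientations are given as a 3x3 rotation matrix whose columns are the frame's x, y, z axes.
In Python, from cell import * gives the robot as it stands.
- The arm moves only by the tool servo_tool, never from a script. Its argument "targets" is a list of rows, each a list of 3 entries, a list of its own where there are three numbers: the finger opening in m, from 0 to 0.094, then the shift along the tool's x, y, z in m, then the turn, a rotation vector about the tool's x, y, z in rad. In form: [[jaw, [tx, ty, tz], [rx, ry, rz]], ...]. A call has 1 to 10 rows; each row shifts and turns the commanded pose from where the row before left it, along the tool's axes as they then stand; what a row does not reach is not made up. A row lasts 1/10 s, in which the tool goes at most 50 mm and 8.59 degrees, less where a joint would pass 70% of its speed; a pose out of reach is approached as far as the arm can. A call with a gripper value outside its range is refused whole. The fingers move at their own pace and stop on an object; "newtons" is the grip in N (left out, the last holds). Time passes only in rows, so rows that do not move let the fingers close. It gives the time, the measured TCP pose, the force, the opening and the grip force at its end, in the units of the state.
- sense(): the state, without advancing time (a new reading comes with each control period).
- read_camera(name): name is "scene" or "side" or "wrist"; returns a dict with "image" (420x560x3 uint8, blue, green, red), "vfov" (degrees; the focal length in pixels is half the picture's height over the tangent of half this angle, whatever the lens; pixels are square), "cx", "cy" (the principal point, pixels), "dist_coeffs" ([k1, k2, p1, p2, k3] as OpenCV has them; the pictures are not rectified), "R" (3x3) and "t" (3): a world point X has camera coordinates R X + t. Camera axes: x right, y down, z forward; pixel columns grow to the right and rows downward; lengths in m; the calibration is good to about 2 mm. A picture is of the moment at which its call begins. There is no depth.
- close_job(): hands the job in; it is judged then, once.
Trained networks look in a picture, given as the dict that the camera call returned (one of the last four; its "shot" number tells which), for a name from the list of things; names that differ only in an ending like _2 or _b are one class to them, and where a whole thing is asked for, a point or a joint stands for the part that bears it (a point fixed in the world has none). Each returns a list of dicts, best first, with "score" (0 to 1); they miss things now and then, are a little off and sometimes report something else, mostly with a low value. They report only what shows in the picture. A call takes as long as a camera call. They do not tell look-alikes from the thing itself.
- spot_in(picture, label): "extent" ([left, top, right, bottom] in pixels, round what is visible of it).
- silhouettes(picture, label): "region" (420x560 bool, what is visible of it) and "extent" ([left, top, right, bottom] in pixels, round what is visible of it).
- place_of(picture, label): "at" ([row, column] in pixels: a listed point, or the origin of a listed thing).
The state is a dict: "t": time; "joint_pos": joint angles; "qd": joint speeds; "joint_efforts": joint torques, N m; "eef_pos": TCP position; "tool_rot": TCP orientation; "contact_force": force on the tool from outside, world axes, zero at the start; "torque": the same for the moment, N m; "finger_gap": finger opening in m; "gripper_force": force on a finger pad.
Only numpy, scipy, OpenCV 4.12 (cv2) and the standard library are available. Lean on these libraries where they do the work, as an engineer would, in place of code of your own. Each camera call takes 0.05 s, during which the arm holds its last target. There are 200 camera calls.

## Task

The filter cover's nuts are being tightened in cross order, a quarter turn each this pass; one opposite pair is done, with wings pointing at the black knob in the middle. Take the fork key, the larger of the two T-handled keys, and give the slack pair their quarter turn clockwise so that their wings also point at the knob: first the nut beside the outlet spout, then the one straight across. Turn neither much past that, use the key and not the fingers on the nuts, and leave the key standing on that last nut, ready for the next pass.

Things in the scene. Friction and masses are not known exactly. Their poses are not given: they have to be found in the camera images.
- filter: Fixed round steel filter housing, 240 mm across; origin: centre of its underside on the bench, z up, x towards the outlet spout, a low pipe reaching 175 mm out. Flat cover's top at z=75 mm, black centre knob to z=101. Four brass wing nuts 80 mm from the centre: slack at x=+80 (by the spout) and x=-80, y=0; done, immovable at y=+-80. Wings of each: one upright plate 50 mm long, 6 thick, top at z=103.
- key_grip (a point): Loose fork key, 130 mm high, 0.4 kg, stands upright (z up); point: centre of its handle bar, 118 mm above the foot. Bar 96 mm along x, 16 along y (grip across), 24 high; shaft 14 mm; foot 56 x 54, 41 high, with a slot right through along x, 28 wide, 32 deep, open below: fits over the wings, foot on the cover. Loose fit: turns about 0.45 rad before it pushes. Smaller T-key (81 mm) is a bystander.
- nut_spout (a joint): Angle of the slack wing nut beside the spout (filter x=+80 mm), rad, growing clockwise seen from above, about a vertical axis: 0 = wings along the filter's y axis (crosswise), 1.57 = wings point at the centre knob. Stiff (0.12 N m), stays where left, no end stop near.
- nut_opposite (a joint): Angle of the slack wing nut across from the spout (filter x=-80 mm); zero, sense and stiffness as the other: 0 = wings along the filter's y axis (crosswise), 1.57 = wings point at the centre knob.
There are look-alikes about, which are no part of the job. What is shaped like the part that bears key_grip but blue, purple or red is not meant.

How it is judged:
By the outcome, as a careful person would: the job done as asked, in the order asked, and still so for the second after the job is handed in, with the robot touching nothing.
It also fails if it takes over 51 s, if anything falls off the work surface, if the arm or the gripper's body presses on something with over 40 N, if the wrist force passes 120 N, or if a joint passes its speed limit or range.

## Working session

There is one attempt and no reset: what is moved stays moved. The work goes in short steps, Python scripts to look and compute and a tool call to move; the robot and the scene stay as the last step left them, time stands still between calls to the robot, and variables do not carry over. Pictures are saved under pics/ and viewed, at most 11 in all, crops included, and the job is handed in when it is done.

Besides the shell and the picture viewer there is one more tool, called in YAML: its name, and indented under it one key for each argument. servo_tool: Moves the arm, as the interface text tells. Its arguments: {"type":"object","properties":{"targets":{"type":"array","items":{"type":"array"}},"newtons":{"type":"number"}},"required":["targets"]}

```bash
mkdir -p pics; cat > h.py <<'E'
from cell import *
import numpy as np, cv2
def K(p):
    f=p["image"].shape[0]/2/np.tan(np.radians(p["vfov"])/2)
    return np.array([[f,0,p["cx"]],[0,f,p["cy"]],[0,0,1]])
def ray(p,row,col):
    u=cv2.undistortPoints(np.array([[[col,row]]],float),K(p),np.array(p["dist_coeffs"],float))[0,0]
    R=np.array(p["R"]);t=np.array(p["t"])
    return -R.T@t, R.T@np.array([u[0],u[1],1])
def onz(p,row,col,z):
    o,d=ray(p,row,col); return o+d*(z-o[2])/d[2]
def proj(p,X):
    R=np.array(p["R"]);
    return cv2.projectPoints(np.array(X,float).reshape(-1,1,3),cv2.Rodrigues(R)[0],np.array(p["t"],float),K(p),np.array(p["dist_coeffs"],float))[0].reshape(-1,2)
E
python3 - <<'E'
from h import *
P={n:read_camera(n) for n in("scene","side")}
cv2.imwrite("pics/a.png",cv2.resize(np.hstack([P[n]["image"] for n in P]),None,fx=1,fy=1)[:, :560]);cv2.imwrite("pics/b.png",P["side"]["image"])
for n,p in P.items():
    for l,z in(("filter",0),("key_grip",.118),("nut_spout",.09),("nut_opposite",.09)):
        for d in place_of(p,l)[:4] if l in("filter","key_grip") else spot_in(p,l)[:5]:
            a=d.get("at") or [(d["extent"][1]+d["extent"][3])/2,(d["extent"][0]+d["extent"][2])/2]
            print(n,l,round(d["score"],2),np.round(a,1),onz(p,*a,z).round(3))
print(sense())
E
```

```text
scene filter 0.83 [220.8 383. ] [0.589 0.104 0.   ]
scene key_grip 0.95 [277.9 221.6] [ 0.518 -0.371  0.118]
scene key_grip 0.87 [231.8 252.6] [ 0.464 -0.244  0.118]
scene key_grip 0.78 [193.7 210.2] [ 0.3   -0.244  0.118]
scene key_grip 0.71 [266.6 157.1] [ 0.404 -0.456  0.118]
scene nut_spout 0.7 [217.8 378. ] [0.615 0.027 0.09 ]
scene nut_opposite 0.48 [179.  398.6] [0.562 0.179 0.09 ]
side filter 0.71 [175.4 317. ] [0.594 0.112 0.   ]
side key_grip 0.77 [253.9 202.5] [ 0.293 -0.248  0.118]
side key_grip 0.75 [300.  317.8] [ 0.521 -0.376  0.118]
side key_grip 0.73 [344.6 263.7] [ 0.411 -0.461  0.118]
side key_grip 0.71 [248.4 281.9] [ 0.461 -0.244  0.118]
side nut_spout 0.66 [171.9 333.3] [0.619 0.024 0.09 ]
side nut_opposite 0.4 [135.7 303.6] [0.559 0.186 0.09 ]
{'t': 0.5, 'joint_pos': array([ 1.18551964e+00,  2.06610238e-01,  1.54152947e+00, -3.67132139e-05,
        1.39348456e+00, -1.50487568e-01]), 'qd': array([-5.49995682e-04,  4.26039126e-04,  6.47096403e-04, -5.88725427e-05,
        1.31364697e-03, -1.08742156e-03]), 'joint_efforts': array([-2.21960627e-04, -3.70479584e+01, -2.81438380e+01,  6.97554764e-02,
        2.88438960e-02, -4.77417495e-05]), 'eef_pos': array([0.13377888, 0.55920995, 0.20542685]), 'tool_rot': array([[-9.72564929e-01,  2.32631596e-01,  2.16083481e-05],
       [ 2.32631595e-01,  9.72564928e-01, -4.28754619e-05],
       [-3.09897087e-05, -3.66723860e-05, -9.99999999e-01]]), 'contact_force': array([ 0.09231977, -0.67265001, -0.41176193]), 'torque': array([ 0.00755137, -0.00757795,  0.03125285]), 'gripper_force': 0.0, 'finger_gap': 0.09389071296799234}
```

View pics/a.png

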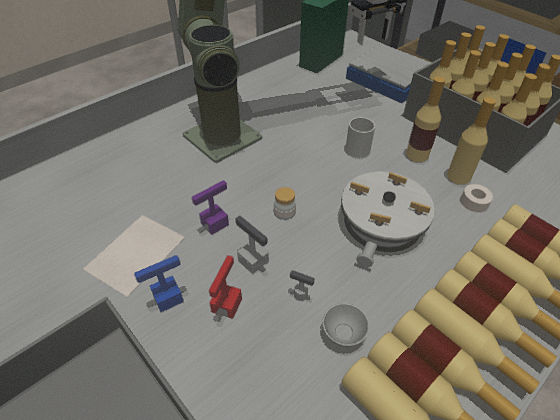

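View pics/b.png

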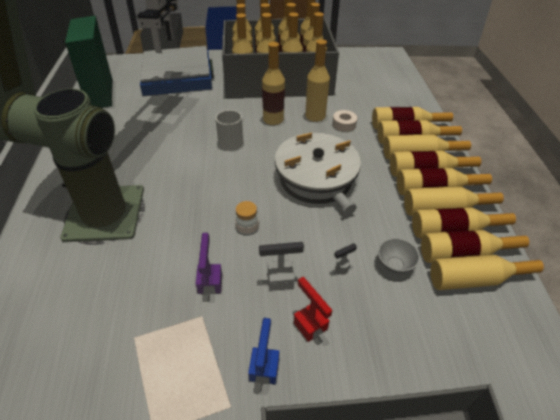

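```bash
python3 - <<'E'
from h import *
s=read_camera("scene");d=read_camera("side")
for p,a,b in((s,(222,239),(241,265)),(d,(250,262),(247,301))):
    A=onz(p,*a,.118);B=onz(p,*b,.118);print(A.round(3),B.round(3),np.degrees(np.arctan2(*(B-A)[1::-1])),np.linalg.norm(A-B))
for p,l in((s,[(188,359),(180,397),(208,420),(218,379),(195,389)]),(d,[(161,292),(136,304),(145,343),(171,333),(153,319)])):
    for a in l: print(a,onz(p,*a,.1).round(3))
w=read_camera("wrist");R=sense()["tool_rot"];C=-w["R"].T@w["t"]
print("cam in tool",R.T@(C-sense()["eef_pos"]),(w["R"]@R).round(2),w["vfov"])
E
```

```text
[ 0.42  -0.249  0.118] [ 0.503 -0.24   0.118] 5.793068715890112 0.08348362617959525
[ 0.419 -0.246  0.118] [ 0.502 -0.243  0.118] 1.7868573750119656 0.0835610877199069
(188, 359) [0.52  0.063 0.1  ]
(180, 397) [0.567 0.162 0.1  ]
(208, 420) [0.668 0.123 0.1  ]
(218, 379) [0.621 0.02  0.1  ]
(195, 389) [0.588 0.101 0.1  ]
(161, 292) [0.513 0.063 0.1  ]
(136, 304) [0.558 0.171 0.1  ]
(145, 343) [0.662 0.124 0.1  ]
(171, 333) [0.616 0.016 0.1  ]
(153, 319) [0.59  0.092 0.1  ]
cam in tool [ 0.07266808 -0.00019725 -0.17855696] [[-0.    1.   -0.  ]
 [-0.97 -0.   -0.25]
 [-0.25  0.    0.97]] 71.31875436972318
```

servo_tool:
  targets:
    - [0.06,[0,0,-0.045],[0,0,-0.1]]
    - [0.06,[0,0,-0.045],[0,0,-0.1]]
    - [0.06,[0,0,-0.045],[0,0,-0.1]]
    - [0.06,[-0.02,-0.037,0],[0,0,0]]
    - [0.06,[-0.02,-0.037,0],[0,0,0]]
    - [0.06,[-0.02,-0.037,0],[0,0,0]]
    - [0.06,[-0.02,-0.037,0],[0,0,0]]
    - [0.06,[-0.02,-0.037,0],[0,0,0]]
    - [0.06,[-0.02,-0.037,0],[0,0,0]]
    - [0.06,[-0.02,-0.037,0],[0,0,0]]

```text
t: 1.65
eef_pos: [0.2909, 0.3084, 0.3407]
tool_rot: [[-0.998, -0.066, 0.001], [-0.066, 0.998, 0.0], [-0.001, 0.0, -1.0]]
contact_force: [0.7, 0.5, 0.2]
finger_gap: 0.0597
gripper_force: 0.0
```

servo_tool:
  targets:
    - [0.06,[-0.02,-0.037,0],[0,0,0]]
    - [0.06,[-0.02,-0.037,0],[0,0,0]]
    - [0.06,[-0.02,-0.037,0],[0,0,0]]
    - [0.06,[-0.036,-0.022,0],[0,0,0]]
    - [0.06,[-0.036,-0.022,0],[0,0,0]]
    - [0.06,[-0.036,-0.022,0],[0,0,0]]
    - [0.06,[-0.036,-0.022,0],[0,0,0]]
    - [0.06,[-0.036,-0.022,0],[0,0,0]]
    - [0.06,[0,0,0],[0,0,0]]

```text
t: 2.55
eef_pos: [0.5473, 0.1021, 0.3385]
tool_rot: [[-0.998, -0.061, -0.002], [-0.061, 0.998, -0.001], [0.002, -0.001, -1.0]]
contact_force: [-0.0, 1.0, 0.3]
finger_gap: 0.06
gripper_force: 0.0
```

```bash
python3 - <<'E'
from h import *
w=read_camera("wrist");s=sense();print(s["eef_pos"],s["joint_pos"],s["t"])
np.savez("w1.npz",**{k:np.array(w[k]) for k in("image","vfov","cx","cy","dist_coeffs","R","t")})
cv2.imwrite("pics/w1.png",w["image"])
for l in("filter","nut_spout","nut_opposite"):
    for d in place_of(w,l)[:4] if l=="filter" else spot_in(w,l)[:4]: print(l,d)
E
```

```text
[0.54537229 0.10362629 0.33905335] [ 3.18447471e-02  9.64514884e-02  1.39597556e+00  2.77190437e-05
  1.65166918e+00 -1.60133211e+00] 2.6
filter {'at': [197.5, 280.9], 'score': 0.56}
nut_spout {'extent': [219.6, 211.8, 240.8, 242.4], 'score': 0.57}
nut_opposite {'extent': [322.9, 173.9, 338.5, 209.1], 'score': 0.58}
```

View pics/w1.png

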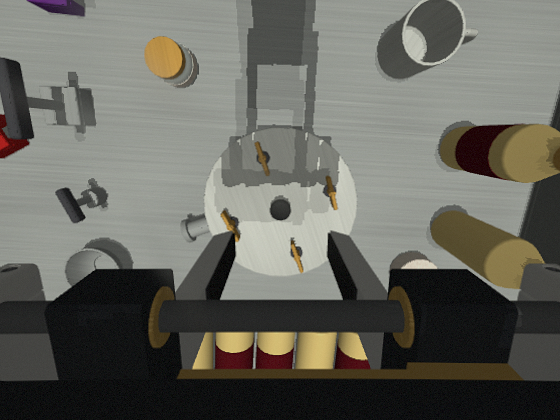

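```bash
cat >> h.py <<'E'
def nuts(p,seeds,z=.1,r=26):
    hsv=cv2.cvtColor(p["image"],cv2.COLOR_BGR2HSV)
    m=((hsv[...,0]>8)&(hsv[...,0]<28)&(hsv[...,1]>110)).astype(np.uint8)
    n,lab,st,ce=cv2.connectedComponentsWithStats(m)
    out=[]
    for sx,sy in seeds:
        ids=[i for i in range(1,n) if st[i,4]>25 and np.hypot(ce[i][0]-sx,ce[i][1]-sy)<r]
        if not ids: out.append(None);continue
        i=max(ids,key=lambda i:st[i,4]); ys,xs=np.where(lab==i)
        X=np.array([onz(p,y,x,z)[:2] for y,x in zip(ys,xs)])
        (c,sz,a)=cv2.minAreaRect((X*1e4).astype(np.float32)) 
        v=np.linalg.svd(X-X.mean(0),full_matrices=False)[2][0]
        out.append((X.mean(0).round(4),np.degrees(np.arctan2(v[1],v[0]))%180,np.round(np.array(sz)/1e4,4),len(xs)))
    return out
E
python3 - <<'E'
from h import *
p=dict(np.load("w1.npz"))
for o in nuts(p,[(230,227),(331,192),(263,158),(296,255)],.095): print(o)
print(onz(p,209,280,.101))
print(onz(p,201,280.5,.075)) # cover disc centre
E
```

```text
(array([0.6166, 0.0295]), np.float64(29.472093741659002), array([0.0514, 0.0145]), 205)
(array([0.5568, 0.1765]), np.float64(19.19880569610828), array([0.0517, 0.0109]), 168)
(array([0.5129, 0.0725]), np.float64(22.220867136095993), array([0.0489, 0.0101]), 166)
(array([0.6605, 0.1328]), np.float64(21.11953032348536), array([0.0544, 0.0097]), 146)
[0.58528064 0.1030112  0.101     ]
[0.57929757 0.10332982 0.075     ]
```

servo_tool:
  targets:
    - [0.06,[0.0105,-0.0342,0.008],[0,0,0]]
    - [0.06,[0.0105,-0.0342,0.008],[0,0,0]]
    - [0.06,[0.0105,-0.0342,0.008],[0,0,0]]
    - [0.06,[0.0105,-0.0342,0.008],[0,0,0]]
    - [0.06,[0.0105,-0.0342,0.008],[0,0,0]]
    - [0.06,[0.0105,-0.0342,0.008],[0,0,0]]
    - [0.06,[0.0105,-0.0342,0.008],[0,0,0]]
    - [0.06,[0.0105,-0.0342,0.008],[0,0,0]]
    - [0.06,[0.0105,-0.0342,0.008],[0,0,0]]
    - [0.06,[0.0105,-0.0342,0.008],[0,0,0]]

```text
t: 3.75
eef_pos: [0.4612, -0.2429, 0.2612]
tool_rot: [[-0.998, -0.067, 0.002], [-0.067, 0.998, -0.001], [-0.002, -0.001, -1.0]]
contact_force: [0.0, -0.3, 0.6]
finger_gap: 0.0597
gripper_force: 0.0
```

```bash
python3 - <<'E'
from h import *
w=read_camera("wrist");s=sense();print(s["eef_pos"],s["tool_rot"][:2,:2],s["joint_pos"],s["t"])
cv2.imwrite("pics/w2.png",w["image"])
for d in place_of(w,"key_grip"): print(d, onz(w,*d["at"],.118))
for d in silhouettes(w,"key_grip")[:3]: print(d["extent"],d["score"])
E
```

```text
[ 0.4592658  -0.24759587  0.25949303] [[-0.99802128 -0.06284735]
 [-0.06283957  0.99801622]] [-0.65760966  0.05410951  1.60073569 -0.00424416  1.48592573 -2.29093315] 3.8
{'at': [194.0, 279.3], 'score': 0.91} [ 0.45729326 -0.24500514  0.118     ]
{'at': [231.1, 172.0], 'score': 0.87} [ 0.50940214 -0.36611308  0.118     ]
{'at': [137.0, 81.0], 'score': 0.75} [ 0.40969833 -0.45911226  0.118     ]
{'at': [30.7, 289.6], 'score': 0.62} [ 0.29376378 -0.24554699  0.118     ]
[134.7, 184.6, 224.0, 260.7] 0.91
[241.0, 13.7, 343.6, 83.2] 0.9
[30.4, 109.2, 155.3, 160.9] 0.66
```

View pics/w2.png

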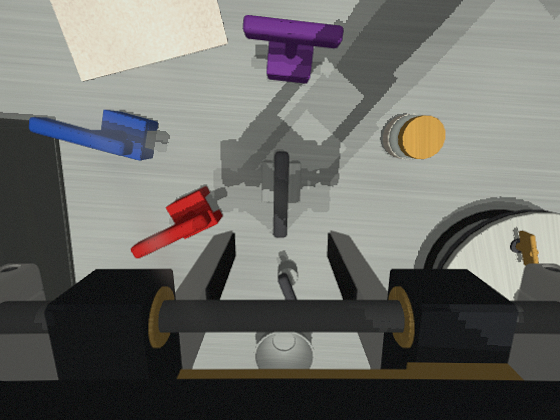

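servo_tool:
  targets:
    - [0.06,[0,0.002,0.03],[0,0,0]]
    - [0.06,[0,0,0.03],[0,0,0]]
    - [0.06,[0,0,0.03],[0,0,0]]
    - [0.06,[0,0,0.03],[0,0,0]]
    - [0.06,[0,0,0.025],[0,0,0]]
    - [0.06,[0,0,0.015],[0,0,0]]
    - [0.06,[0,0,0],[0,0,0]]
  newtons: 45

```text
t: 4.6
eef_pos: [0.4605, -0.2379, 0.0988]
tool_rot: [[-0.998, -0.068, -0.003], [-0.068, 0.998, 0.003], [0.003, 0.003, -1.0]]
contact_force: [0.4, 0.6, -0.3]
finger_gap: 0.06
gripper_force: 0.0
```

servo_tool:
  targets:
    - [0.0,[0,0,0],[0,0,0]]
    - [0.0,[0,0,0],[0,0,0]]
    - [0.0,[0,0,0],[0,0,0]]
    - [0.0,[0,0,0],[0,0,0]]
    - [0.0,[0,0,0],[0,0,0]]
    - [0.0,[0,0,0],[0,0,0]]

```text
t: 5.2
eef_pos: [0.4619, -0.2418, 0.1009]
tool_rot: [[-0.998, -0.065, 0.001], [-0.065, 0.998, -0.001], [-0.001, -0.001, -1.0]]
contact_force: [1.9, -4.8, -4.4]
finger_gap: 0.0157
gripper_force: 43.8
```

servo_tool:
  targets:
    - [0.0,[0,0,-0.03],[0,0,0]]
    - [0.0,[0,0,-0.04],[0,0,0]]
    - [0.0,[0,0,-0.04],[0,0,0]]
    - [0.0,[0,0,-0.04],[0,0,0]]
    - [0.0,[-0.0217,0.0326,0],[0,0,0]]
    - [0.0,[-0.0217,0.0326,0],[0,0,0]]
    - [0.0,[-0.0217,0.0326,0],[0,0,0]]
    - [0.0,[-0.0217,0.0326,0],[0,0,0]]
    - [0.0,[-0.0217,0.0326,0],[0,0,0]]
    - [0.0,[-0.0217,0.0326,0],[0,0,0]]

```text
t: 6.2
eef_pos: [0.5784, -0.0359, 0.2488]
tool_rot: [[-0.998, -0.065, -0.003], [-0.065, 0.998, 0.001], [0.003, 0.001, -1.0]]
contact_force: [0.6, -1.2, -4.1]
finger_gap: 0.0157
gripper_force: 45.0
```

servo_tool:
  targets:
    - [0.0,[-0.0217,0.0326,0],[0,0,0]]
    - [0.0,[-0.0217,0.0326,0],[0,0,0]]
    - [0.0,[0,0,0],[0,0,-0.0925]]
    - [0.0,[0,0,0],[0,0,-0.0925]]
    - [0.0,[0,0,0],[0,0,-0.0925]]
    - [0.0,[0,0,0],[0,0,-0.0925]]
    - [0.0,[0,0,0],[0,0,0]]

```text
t: 6.9
eef_pos: [0.6169, 0.0305, 0.2486]
tool_rot: [[-0.907, -0.421, -0.003], [-0.421, 0.907, 0.0], [0.003, 0.002, -1.0]]
contact_force: [-0.6, 0.6, -4.0]
finger_gap: 0.0158
gripper_force: 45.0
```

```bash
python3 - <<'E'
from h import *
P={n:read_camera(n) for n in("scene","side","wrist")}
e=[sense()["eef_pos"]]
s=sense();print(s["eef_pos"],s["tool_rot"].round(3),s["joint_pos"].round(3),s["contact_force"],s["finger_gap"],s["t"])
a=P["scene"]["image"][90:290,270:470];b=P["side"]["image"][50:250,220:420]
cv2.imwrite("pics/c3.png",cv2.resize(np.hstack([a,b]),None,fx=2,fy=2,interpolation=cv2.INTER_CUBIC))
cv2.imwrite("pics/w3.png",P["wrist"]["image"])
E
```

```text
[0.61735603 0.03039429 0.24950048] [[-0.908 -0.42  -0.002]
 [-0.42   0.908  0.   ]
 [ 0.002  0.001 -1.   ]] [-0.091  0.27   1.374  0.     1.5   -2.095] [-0.26605946  0.61910457 -3.00016069] 0.01577847240342125 7.05
```

View pics/c3.png

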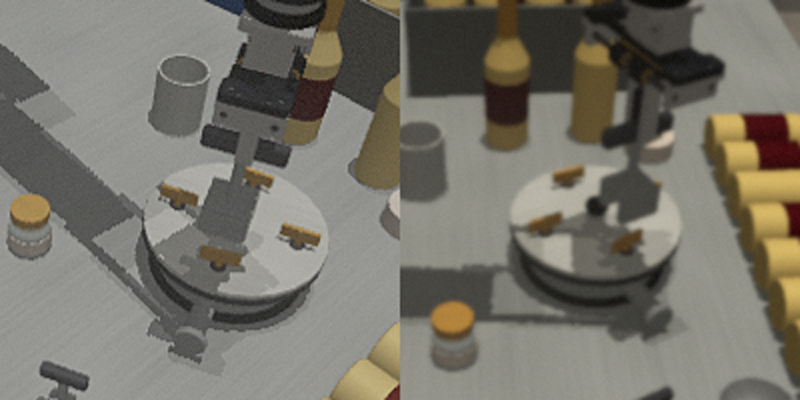

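View pics/w3.png

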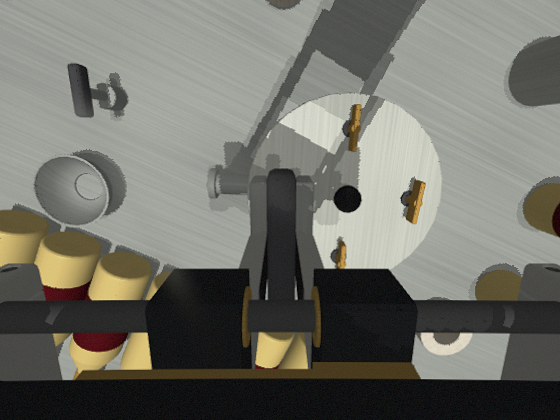

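```bash
python3 - <<'E'
from h import *
P={n:read_camera(n) for n in("scene","side")}
c=np.array([.617,.0295]);a=np.radians(25);u=np.array([np.cos(a),np.sin(a)]);v=np.array([-u[1],u[0]])
for n,o in(("scene",(270,90)),("side",(220,50))):
    p=P[n]; im=p["image"].copy()
    im=cv2.resize(im[o[1]:o[1]+200,o[0]:o[0]+200],None,fx=2,fy=2,interpolation=cv2.INTER_CUBIC)
    def L(X,col):
        q=(proj(p,X)-o)*2; cv2.polylines(im,[np.round(q).astype(int)],True,col,1)
    for z in(.15,.191): L([[*(c+i*.028*u+j*.027*v),z] for i,j in((1,1),(1,-1),(-1,-1),(-1,1))],(0,0,255))
    L([[*(c+i*.048*u),.280] for i in(-1,1)],(0,255,0))
    f=np.array([.5867,.1028]);d=np.radians(-67.9);fx=np.array([np.cos(d),np.sin(d)]);fy=np.array([-fx[1],fx[0]])
    L([[*(f+.12*np.cos(t)*fx+.12*np.sin(t)*fy),.075] for t in np.linspace(0,6.28,40)],(255,0,0))
    for s in(-1,1):
        L([[*(f+s*.08*fx+k*.025*fy),.103] for k in(-1,1)],(255,0,255))
        L([[*(f+s*.08*fy+k*.025*fy),.103] for k in(-1,1)],(255,0,255))
    P[n]=im
cv2.imwrite("pics/c4.png",np.hstack([P["scene"],P["side"]]))
E
```

```text
(no output)
```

View pics/c4.png

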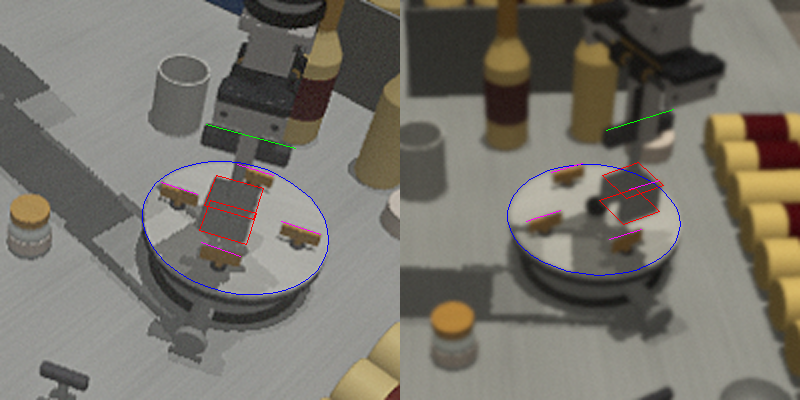

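servo_tool:
  targets:
    - [0.0,[0,0,0.02],[0,0,0]]
    - [0.0,[0,0,0.02],[0,0,0]]
    - [0.0,[0,0,0.01],[0,0,0]]
    - [0.0,[0,0,0.005],[0,0,0]]
    - [0.0,[0,0,0],[0,0,0]]

```text
t: 7.65
eef_pos: [0.6175, 0.0304, 0.1949]
tool_rot: [[-0.907, -0.421, -0.001], [-0.421, 0.907, 0.0], [0.001, 0.001, -1.0]]
contact_force: [-0.4, 1.2, -3.6]
finger_gap: 0.0158
gripper_force: 45.0
```

servo_tool:
  targets:
    - [0.0,[0,0,0.006],[0,0,0]]
    - [0.0,[0,0,0.006],[0,0,0]]
    - [0.0,[0,0,0.005],[0,0,0]]
    - [0.0,[0,0,0],[0,0,0]]

```text
t: 8.05
eef_pos: [0.6171, 0.0305, 0.1774]
tool_rot: [[-0.907, -0.422, -0.002], [-0.422, 0.907, 0.0], [0.002, 0.001, -1.0]]
contact_force: [1.0, -0.5, -4.1]
finger_gap: 0.0157
gripper_force: 45.0
```

servo_tool:
  targets:
    - [0.0,[0,0,0.001],[0,0,0.14]]
    - [0.0,[0,0,0],[0,0,0.14]]
    - [0.0,[0,0,0],[0,0,0.14]]
    - [0.0,[0,0,0],[0,0,0.14]]
    - [0.0,[0,0,0],[0,0,0.14]]
    - [0.0,[0,0,0],[0,0,0.14]]
    - [0.0,[0,0,0],[0,0,0.14]]

```text
t: 8.75
eef_pos: [0.6187, 0.0294, 0.1777]
tool_rot: [[-0.852, 0.523, 0.002], [0.523, 0.852, -0.002], [-0.003, -0.001, -1.0]]
contact_force: [1.5, -2.4, -4.6]
finger_gap: 0.0158
gripper_force: 45.0
```

```bash
python3 - <<'E'
from h import *
s=sense();print(s["eef_pos"],s["contact_force"],s["torque"],s["joint_pos"],s["finger_gap"])
E
```

```text
[0.61868659 0.02935927 0.1776852 ] [ 1.5169062  -2.43678412 -4.63994385] [-0.54289996 -0.37172875  0.13084527] [-0.09109106  0.3202668   1.45811265 -0.00204442  1.36108703 -1.1111522 ] 0.01576736973013314
```

servo_tool:
  targets:
    - [0.0,[0,0,0],[0,0,0.14]]
    - [0.0,[0,0,0],[0,0,0.14]]
    - [0.0,[0,0,0],[0,0,0.14]]
    - [0.0,[0,0,0],[0,0,0.14]]
    - [0.0,[0,0,0],[0,0,0.14]]
    - [0.0,[0,0,0],[0,0,0.14]]
    - [0.0,[0,0,0],[0,0,0.14]]
    - [0.0,[0,0,0],[0,0,0]]

```text
t: 9.55
eef_pos: [0.6187, 0.0299, 0.1778]
tool_rot: [[-0.046, 0.999, 0.002], [0.999, 0.046, -0.001], [-0.001, 0.002, -1.0]]
contact_force: [1.9, 0.1, -4.6]
finger_gap: 0.0158
gripper_force: 45.0
```

```bash
python3 - <<'E'
from h import *
s=sense();R=s["tool_rot"];print(s["eef_pos"],s["contact_force"],s["torque"],s["joint_pos"],s["t"],"bar",np.degrees(np.arctan2(-R[1,0],-R[0,0])))
E
```

```text
[0.61871778 0.02985799 0.1778097 ] [ 1.85840423  0.06003489 -4.57637046] [-0.31864119 -0.29680303  0.00790112] [-9.09441909e-02  3.20193801e-01  1.45794144e+00 -8.19896655e-04
  1.36138288e+00 -1.36904310e-01] 9.55 bar -87.35702109367374
```

servo_tool:
  targets:
    - [0.0,[0,0,0],[0,0,0.05]]
    - [0.0,[0,0,0],[0,0,0.05]]
    - [0.0,[0,0,0],[0,0,0]]
    - [0.0,[0,0,0],[0,0,-0.14]]
    - [0.0,[0,0,0],[0,0,-0.14]]
    - [0.0,[0,0,0],[0,0,-0.14]]
    - [0.0,[0,0,-0.02],[0,0,0]]
    - [0.0,[0,0,-0.03],[0,0,0]]
    - [0.0,[0,0,-0.02],[0,0,0]]
    - [0.0,[0,0,0],[0,0,0]]

```text
t: 10.55
eef_pos: [0.62, 0.0306, 0.2519]
tool_rot: [[-0.36, 0.933, 0.008], [0.933, 0.36, -0.0], [-0.003, 0.007, -1.0]]
contact_force: [1.4, 0.4, -3.1]
finger_gap: 0.0158
gripper_force: 45.0
```

```bash
python3 - <<'E'
from h import *
s=sense();R=s["tool_rot"];print(s["eef_pos"],s["joint_pos"],s["t"],"bar",np.degrees(np.arctan2(-R[1,0],-R[0,0])))
P={n:read_camera(n) for n in("scene","side")}
f=np.array([.5867,.1028]);d=np.radians(-67.9);fx=np.array([np.cos(d),np.sin(d)]);fy=np.array([-fx[1],fx[0]])
for n in P:
    p=P[n]; seeds=proj(p,[[*(f+k),.095] for k in(.08*fx,-.08*fx,.08*fy,-.08*fy)])
    for q,o in zip(seeds,nuts(p,seeds,.095,12)): print(n,q.round(),o)
a=P["scene"]["image"][150:270,320:450];b=P["side"]["image"][120:240,270:400]
cv2.imwrite("pics/c5.png",cv2.resize(np.hstack([a,b]),None,fx=3,fy=3,interpolation=cv2.INTER_CUBIC))
E
```

```text
[0.62001774 0.03061524 0.25188942] [-9.03084385e-02  2.67178074e-01  1.37164375e+00  6.07981516e-04
  1.49529058e+00 -4.59040903e-01] 10.55 bar -68.87623744413499
scene [380. 217.] (array([0.6194, 0.026 ]), np.float64(115.43869879146301), array([0.0051, 0.0573]), 31)
scene [397. 177.] (array([0.5667, 0.1776]), np.float64(10.999121640580244), array([0.0272, 0.0217]), 43)
scene [419. 206.] (array([0.6626, 0.1327]), np.float64(22.435506592953658), array([0.0468, 0.0206]), 66)
scene [359. 186.] (array([0.5145, 0.0704]), np.float64(15.158235703595098), array([0.0508, 0.0244]), 65)
side [332. 169.] (array([0.6182, 0.0231]), np.float64(104.15407434006026), array([0.0192, 0.0501]), 67)
side [303. 136.] (array([0.5577, 0.1736]), np.float64(36.73870861397944), array([0.0472, 0.0272]), 72)
side [342. 144.] None
side [291. 160.] (array([0.5136, 0.0678]), np.float64(30.035193893828648), array([0.0466, 0.0258]), 78)
```

View pics/c5.png

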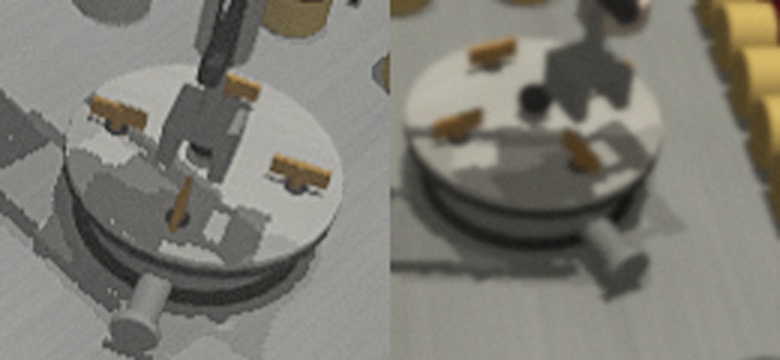

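servo_tool:
  targets:
    - [0.0,[0,0,0],[0,0,-0.14]]
    - [0.0,[0,0,0],[0,0,-0.14]]
    - [0.0,[0,0,0],[0,0,-0.14]]
    - [0.0,[0,0,0],[0,0,-0.14]]
    - [0.0,[0,0,0],[0,0,-0.14]]
    - [0.0,[0,0,0],[0,0,-0.14]]
    - [0.0,[0,0,0],[0,0,-0.14]]
    - [0.0,[0,0,0],[0,0,-0.14]]
    - [0.0,[0,0,0],[0,0,-0.14]]
    - [0.0,[0,0,0],[0,0,-0.14]]

```text
t: 11.65
eef_pos: [0.6162, 0.0307, 0.2445]
tool_rot: [[-0.98, -0.201, -0.005], [-0.201, 0.98, 0.001], [0.005, 0.002, -1.0]]
contact_force: [0.7, 0.2, -3.6]
finger_gap: 0.0158
gripper_force: 45.0
```

servo_tool:
  targets:
    - [0.0,[0,0,0],[0,0,-0.14]]
    - [0.0,[0.0025,0.032,0],[0,0,0]]
    - [0.0,[0.0025,0.032,0],[0,0,0]]
    - [0.0,[0.0025,0.032,0],[0,0,0]]
    - [0.0,[0.0025,0.032,0],[0,0,0]]
    - [0.0,[0,0.031,0],[0,0,0]]
    - [0.0,[0,0,0],[0,0,0]]
    - [0.0,[0,0,0],[0,0,0]]

```text
t: 12.45
eef_pos: [0.5547, 0.1776, 0.2454]
tool_rot: [[-0.944, -0.331, -0.004], [-0.331, 0.944, -0.001], [0.004, 0.0, -1.0]]
contact_force: [-1.0, -0.9, -3.8]
finger_gap: 0.0158
gripper_force: 45.0
```

```bash
python3 - <<'E'
from h import *
s=sense();R=s["tool_rot"];print(s["eef_pos"],R.round(3),s["joint_pos"],s["t"],"bar",np.degrees(np.arctan2(-R[1,0],-R[0,0])))
P={n:read_camera(n) for n in("wrist","scene")}
f=np.array([.5867,.1028]);d=np.radians(-67.9);fx=np.array([np.cos(d),np.sin(d)]);fy=np.array([-fx[1],fx[0]])
for n in P:
    p=P[n]; seeds=proj(p,[[*(f+k),.095] for k in(.08*fx,-.08*fx,.08*fy,-.08*fy)])
    for q,o in zip(seeds,nuts(p,seeds,.095,14)): print(n,q.round(),o)
cv2.imwrite("pics/w6.png",P["wrist"]["image"])
E
```

```text
[0.55467501 0.1775543  0.24535142] [[-0.944 -0.331 -0.004]
 [-0.331  0.944 -0.001]
 [ 0.004  0.    -1.   ]] [ 1.61631598e-01  1.97044947e-01  1.47007267e+00 -6.55441153e-04
  1.47825406e+00 -1.74676147e+00] 12.45 bar 19.346411511915964
wrist [141. 205.] (array([0.6174, 0.032 ]), np.float64(117.26288122874169), array([0.0082, 0.0569]), 214)
wrist [279. 198.] None
wrist [217. 265.] (array([0.6515, 0.1304]), np.float64(19.539750659378768), array([0.0317, 0.0121]), 194)
wrist [202. 130.] (array([0.5139, 0.071 ]), np.float64(22.116169163748403), array([0.0485, 0.0063]), 194)
scene [380. 217.] (array([0.6164, 0.0321]), np.float64(115.34003493300939), array([0.0053, 0.0471]), 32)
scene [397. 177.] None
scene [419. 206.] (array([0.6657, 0.1371]), np.float64(11.103358262332494), array([0.0459, 0.0186]), 43)
scene [359. 186.] (array([0.5096, 0.0735]), np.float64(28.164337659155695), array([0.0461, 0.0179]), 41)
```

View pics/w6.png

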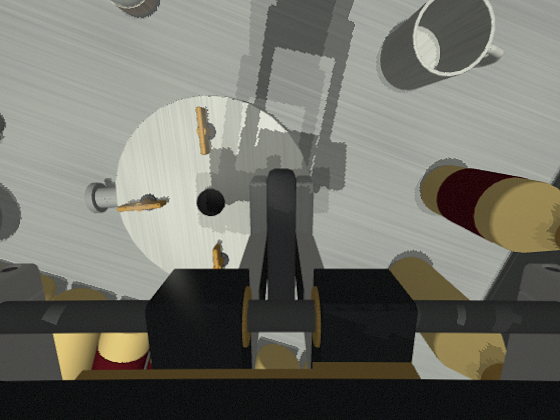

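```bash
cat >> h.py <<'E'
def fit(p,seed,r=20):
    from scipy.optimize import minimize
    hsv=cv2.cvtColor(p["image"],cv2.COLOR_BGR2HSV)
    m=((hsv[...,0]>8)&(hsv[...,0]<28)&(hsv[...,1]>100)).astype(np.uint8)
    q=proj(p,[[*seed,.095]])[0]; x0,y0=(q-30).astype(int); m=m[y0:y0+60,x0:x0+60]
    M=cv2.resize(m,None,fx=4,fy=4,interpolation=cv2.INTER_NEAREST)
    def cost(v):
        c=np.array(v[:2])/1000+seed;a=np.radians(v[2]);u=np.array([np.cos(a),np.sin(a)]);n=np.array([-u[1],u[0]])
        X=[[*(c+i*.025*u+j*.003*n),z] for i in(-1,1) for j in(-1,1) for z in(v[3]/1000,.103)]
        h=cv2.convexHull(((proj(p,X)-(x0-.5,y0-.5))*4).astype(np.float32))
        B=np.zeros_like(M);cv2.fillPoly(B,[np.round(h*16).astype(int)],1,shift=4)
        return 1-(B&M).sum()/max(1,(B|M).sum())
    best=None
    for a in range(0,180,20):
        r=minimize(cost,[0,0,a,88],method="Nelder-Mead",options=dict(initial_simplex=[[0,0,a,88],[4,0,a,88],[0,4,a,88],[0,0,a+12,88],[0,0,a,94]],maxiter=150))
        if best is None or r.fun<best.fun: best=r
    return best.x.round(2),round(best.fun,3)
E
python3 - <<'E'
from h import *
w=read_camera("wrist"); w1=dict(np.load("w1.npz"))
f=np.array([.5867,.1028]);d=np.radians(-67.9);fx=np.array([np.cos(d),np.sin(d)]);fy=np.array([-fx[1],fx[0]])
for s in(.08*fx,-.08*fy): print("now",fit(w,f+s))
for s in(.08*fx,-.08*fx,.08*fy,-.08*fy): print("w1",fit(w1,f+s))
E
```

```text
now (array([ -0.17,   1.87, 118.02,  94.63]), np.float64(0.302))
now (array([  1.07,   0.77,  21.83, 102.79]), np.float64(0.292))
w1 (array([-0.15,  1.29, 30.22, 91.12]), np.float64(0.231))
w1 (array([ 0.2 , -0.75, 18.24, 90.77]), np.float64(0.206))
w1 (array([-0.92, -0.24, 22.23, 92.58]), np.float64(0.221))
w1 (array([  1.2 ,   0.81,  22.38, 103.16]), np.float64(0.208))
```

servo_tool:
  targets:
    - [0.0,[-0.002,-0.0318,0],[0,0,0]]
    - [0.0,[-0.002,-0.0318,0],[0,0,0]]
    - [0.0,[-0.002,-0.0318,0],[0,0,0]]
    - [0.0,[-0.002,-0.0318,0],[0,0,0]]
    - [0.0,[-0.002,-0.0318,0],[0,0,0]]
    - [0.0,[0,0,0],[0,0,0.14]]
    - [0.0,[0,0,0],[0,0,0.14]]
    - [0.0,[0,0,0],[0,0,0.14]]
    - [0.0,[0,0,0],[0,0,0.14]]
    - [0.0,[0,0,0],[0,0,0.14]]

```text
t: 13.6
eef_pos: [0.6179, 0.0289, 0.2469]
tool_rot: [[-0.931, 0.364, -0.001], [0.364, 0.931, -0.0], [0.001, -0.0, -1.0]]
contact_force: [-0.9, 1.8, -4.0]
finger_gap: 0.0154
gripper_force: 45.0
```

servo_tool:
  targets:
    - [0.0,[0,0,0],[0,0,0.14]]
    - [0.0,[0,0,0],[0,0,0.14]]
    - [0.0,[0,0,0],[0,0,0.14]]
    - [0.0,[0,0,0],[0,0,0.14]]
    - [0.0,[0,0,0],[0,0,0.14]]
    - [0.0,[0,0,0],[0,0,0.14]]
    - [0.0,[0,0,0],[0,0,0]]
    - [0.0,[0,0,0],[0,0,0]]

```text
t: 14.4
eef_pos: [0.6178, 0.0295, 0.2471]
tool_rot: [[-0.359, 0.933, -0.001], [0.933, 0.359, -0.0], [0.0, -0.001, -1.0]]
contact_force: [0.8, 0.3, -3.9]
finger_gap: 0.0159
gripper_force: 45.0
```

servo_tool:
  targets:
    - [0.0,[0,0,0.03],[0,0,0]]
    - [0.0,[0,0,0.025],[0,0,0]]
    - [0.0,[0,0,0.015],[0,0,0]]
    - [0.0,[0,0,0],[0,0,0.13]]
    - [0.0,[0,0,0],[0,0,0.13]]
    - [0.0,[0,0,0],[0,0,0.13]]
    - [0.0,[0,0,0],[0,0,0.13]]
    - [0.0,[0,0,0],[0,0,0]]
    - [0.0,[0,0,0],[0,0,0]]

```text
t: 15.3
eef_pos: [0.6189, 0.0305, 0.1779]
tool_rot: [[0.15, 0.989, 0.002], [0.989, -0.15, 0.0], [0.001, 0.002, -1.0]]
contact_force: [3.0, 0.4, -5.0]
finger_gap: 0.0156
gripper_force: 45.0
```

servo_tool:
  targets:
    - [0.0,[0,0,0],[0,0,-0.13]]
    - [0.0,[0,0,0],[0,0,-0.13]]
    - [0.0,[0,0,0],[0,0,-0.13]]
    - [0.0,[0,0,0],[0,0,-0.1]]
    - [0.0,[0,0,-0.02],[0,0,0]]
    - [0.0,[0,0,-0.03],[0,0,0]]
    - [0.0,[0,0,-0.02],[0,0,0]]
    - [0.0,[0,0,0],[0,0,-0.14]]
    - [0.0,[0,0,0],[0,0,-0.14]]
    - [0.0,[0,0,0],[0,0,-0.14]]

```text
t: 16.3
eef_pos: [0.6173, 0.0301, 0.2478]
tool_rot: [[-0.692, 0.722, -0.001], [0.722, 0.692, -0.001], [0.0, -0.001, -1.0]]
contact_force: [0.1, -0.3, -3.3]
finger_gap: 0.0158
gripper_force: 45.0
```

servo_tool:
  targets:
    - [0.0,[0,0,0],[0,0,-0.14]]
    - [0.0,[0,0,0],[0,0,-0.14]]
    - [0.0,[0,0,0],[0,0,-0.14]]
    - [0.0,[0,0,0],[0,0,-0.14]]
    - [0.0,[0,0,0],[0,0,-0.14]]
    - [0.0,[0,0,0],[0,0,-0.14]]
    - [0.0,[0,0,0],[0,0,-0.14]]
    - [0.0,[0,0,0],[0,0,-0.14]]

```text
t: 17.1
eef_pos: [0.6173, 0.0301, 0.2474]
tool_rot: [[-0.951, -0.309, -0.002], [-0.309, 0.951, -0.0], [0.002, 0.0, -1.0]]
contact_force: [0.1, 0.2, -3.1]
finger_gap: 0.0158
gripper_force: 45.0
```

servo_tool:
  targets:
    - [0.0,[0.002,0.0318,0],[0,0,0]]
    - [0.0,[0.002,0.0318,0],[0,0,0]]
    - [0.0,[0.002,0.0318,0],[0,0,0]]
    - [0.0,[0.002,0.0318,0],[0,0,0]]
    - [0.0,[0.002,0.0318,0],[0,0,0]]
    - [0.0,[0,0,0],[0,0,0]]
    - [0.0,[0,0,0],[0,0,0]]

```text
t: 17.8
eef_pos: [0.56, 0.1793, 0.2475]
tool_rot: [[-0.953, -0.304, -0.0], [-0.304, 0.953, -0.001], [0.001, -0.001, -1.0]]
contact_force: [-0.2, -0.8, -4.2]
finger_gap: 0.0156
gripper_force: 45.0
```

```bash
python3 - <<'E'
from h import *
w=read_camera("wrist");sc=read_camera("scene")
s=sense();R=s["tool_rot"];print(s["eef_pos"],s["t"],"bar",np.degrees(np.arctan2(-R[1,0],-R[0,0])))
f=np.array([.5867,.1028]);d=np.radians(-67.9);fx=np.array([np.cos(d),np.sin(d)]);fy=np.array([-fx[1],fx[0]])
for s in(.08*fx,-.08*fy): print("now",fit(w,f+s))
print(nuts(w,proj(w,[[*(f+.08*fx),.095]]),.095,14),nuts(sc,proj(sc,[[*(f+.08*fx),.095]]),.095,14))
E
```

```text
[0.56066221 0.17826654 0.24749647] 17.9 bar 17.517785127624357
now (array([-7.0000e-02,  2.1700e+00,  1.1125e+02,  9.2940e+01]), np.float64(0.3))
now (array([  0.38,   0.49, 202.5 , 102.91]), np.float64(0.287))
[(array([0.6172, 0.0332]), np.float64(112.42672943048737), array([0.0114, 0.0556]), 227)] [(array([0.6174, 0.0304]), np.float64(109.2201128048171), array([0.0075, 0.0458]), 33)]
```

servo_tool:
  targets:
    - [0.0,[0.004,0,0],[0,0,0]]
    - [0.0,[0,0,0.03],[0,0,0]]
    - [0.0,[0,0,0.025],[0,0,0]]
    - [0.0,[0,0,0.01],[0,0,0]]
    - [0.0,[0,0,0.005],[0,0,0]]
    - [0.0,[0,0,0],[0,0,0]]

```text
t: 18.5
eef_pos: [0.5569, 0.1774, 0.1774]
tool_rot: [[-0.954, -0.3, -0.0], [-0.3, 0.954, -0.0], [0.0, 0.0, -1.0]]
contact_force: [0.6, -0.1, -3.6]
finger_gap: 0.0158
gripper_force: 45.0
```

servo_tool:
  targets:
    - [0.0,[0,0,0],[0,0,0.14]]
    - [0.0,[0,0,0],[0,0,0.14]]
    - [0.0,[0,0,0],[0,0,0.14]]
    - [0.0,[0,0,0],[0,0,0.14]]
    - [0.0,[0,0,0],[0,0,0.14]]
    - [0.0,[0,0,0],[0,0,0.14]]
    - [0.0,[0,0,0],[0,0,0.14]]

```text
t: 19.2
eef_pos: [0.5585, 0.1772, 0.1796]
tool_rot: [[-0.777, 0.629, 0.004], [0.629, 0.777, -0.001], [-0.004, 0.002, -1.0]]
contact_force: [-0.2, -0.4, -4.5]
finger_gap: 0.0155
gripper_force: 45.0
```

servo_tool:
  targets:
    - [0.0,[0,0,0],[0,0,0.14]]
    - [0.0,[0,0,0],[0,0,0.14]]
    - [0.0,[0,0,0],[0,0,0.14]]
    - [0.0,[0,0,0],[0,0,0.14]]
    - [0.0,[0,0,0],[0,0,0.14]]
    - [0.0,[0,0,0],[0,0,0.14]]
    - [0.0,[0,0,0],[0,0,0.14]]
    - [0.0,[0,0,0],[0,0,0.02]]
    - [0.0,[0,0,0],[0,0,0]]

```text
t: 20.1
eef_pos: [0.5584, 0.1774, 0.1794]
tool_rot: [[0.102, 0.995, 0.004], [0.995, -0.102, -0.001], [-0.0, 0.004, -1.0]]
contact_force: [0.8, -1.6, -1.5]
finger_gap: 0.0156
gripper_force: 45.0
```

```bash
python3 - <<'E'
from h import *
s=sense();R=s["tool_rot"];print(s["eef_pos"],s["joint_pos"],s["contact_force"],s["t"],"bar",np.degrees(np.arctan2(-R[1,0],-R[0,0])))
E
```

```text
[0.55835964 0.17739259 0.17937872] [ 1.60763342e-01  2.48536792e-01  1.54579328e+00 -1.41853905e-03
  1.34339699e+00  2.62807489e-01] [ 0.78160916 -1.57065016 -1.47269462] 20.1 bar -95.8285675639661
```

servo_tool:
  targets:
    - [0.0,[0,0,0],[0,0,0.03]]
    - [0.0,[0,0,0],[0,0,0]]
    - [0.0,[0,0,0],[0,0,-0.14]]
    - [0.0,[0,0,0],[0,0,-0.14]]
    - [0.0,[0,0,0],[0,0,-0.14]]
    - [0.0,[0,0,0],[0,0,-0.08]]
    - [0.0,[0,0,-0.02],[0,0,0]]
    - [0.0,[0,0,-0.03],[0,0,0]]
    - [0.0,[0,0,-0.02],[0,0,0]]
    - [0.0,[0,0,0],[0,0,0]]

```text
t: 21.1
eef_pos: [0.5589, 0.179, 0.2515]
tool_rot: [[-0.36, 0.933, 0.007], [0.933, 0.36, 0.003], [-0.0, 0.008, -1.0]]
contact_force: [1.9, 0.0, -4.0]
finger_gap: 0.0155
gripper_force: 45.0
```

servo_tool:
  targets:
    - [0.0,[0,-0.03,0],[0,0,0]]
    - [0.0,[0,-0.04,0],[0,0,0]]
    - [0.0,[0,-0.04,0],[0,0,0]]
    - [0.0,[0,0,0],[0,0,0]]
    - [0.0,[0,0,0],[0,0,0]]

```text
t: 21.6
eef_pos: [0.4526, 0.1387, 0.2461]
tool_rot: [[-0.359, 0.934, -0.002], [0.934, 0.359, 0.001], [0.001, -0.001, -1.0]]
contact_force: [0.6, 0.3, -4.8]
finger_gap: 0.0156
gripper_force: 45.0
```

```bash
python3 - <<'E'
from h import *
w=read_camera("wrist");sc=read_camera("side")
s=sense();R=s["tool_rot"];print(s["eef_pos"],s["t"],"bar",np.degrees(np.arctan2(-R[1,0],-R[0,0])))
f=np.array([.5867,.1028]);d=np.radians(-67.9);fx=np.array([np.cos(d),np.sin(d)]);fy=np.array([-fx[1],fx[0]])
for k in(.08*fx,-.08*fx,.08*fy,-.08*fy):
    q=proj(w,[[*(f+k),.095]])
    try: print(q.round(),fit(w,f+k),nuts(w,q,.095,14))
    except Exception as e: print(q,e)
cv2.imwrite("pics/w7.png",w["image"])
E
```

```text
[0.45455387 0.13883958 0.24718411] 21.7 bar -68.99800629702362
[[371. 319.]] (array([ 0.,  0.,  0., 88.]), np.float64(1.0)) [None]
[[378. 197.]] (array([ -0.35,  -0.23, 110.73,  88.98]), np.float64(0.153)) [(array([0.5564, 0.1774]), np.float64(111.95752930220017), array([0.0148, 0.0512]), 408)]
[[441. 260.]] (array([-0.63,  1.54, 21.02, 88.49]), np.float64(0.134)) [(array([0.6607, 0.1341]), np.float64(17.24802131200481), array([0.0591, 0.0164]), 445)]
[[308. 262.]] (array([ 18.02,  -8.57,  92.33, 101.36]), np.float64(0.665)) [None]
```

View pics/w7.png

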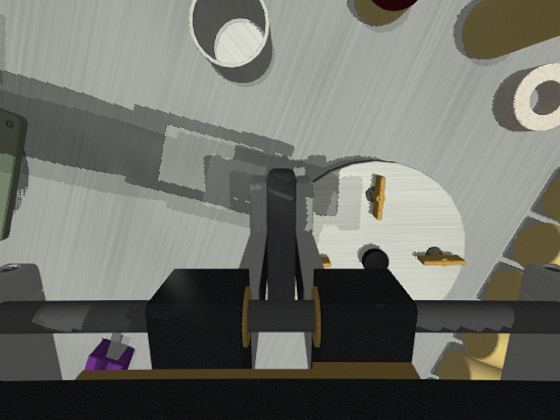

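servo_tool:
  targets:
    - [0.0,[-0.001,0.04,0],[0,0,0]]
    - [0.0,[0,0.04,0],[0,0,0]]
    - [0.0,[0,0.03,0],[0,0,0]]
    - [0.0,[0,0,0],[0,0,0]]
    - [0.0,[0,0,0.03],[0,0,0]]
    - [0.0,[0,0,0.02],[0,0,0]]
    - [0.0,[0,0,0.015],[0,0,0]]
    - [0.0,[0,0,0.004],[0,0,0]]
    - [0.0,[0,0,0.002],[0,0,0]]
    - [0.0,[0,0,0],[0,0,0]]

```text
t: 22.7
eef_pos: [0.5578, 0.1771, 0.1773]
tool_rot: [[-0.358, 0.934, 0.002], [0.934, 0.358, 0.0], [-0.0, 0.002, -1.0]]
contact_force: [0.2, 0.3, -3.6]
finger_gap: 0.0157
gripper_force: 45.0
```

servo_tool:
  targets:
    - [0.0,[0,0,0.001],[0,0,0]]
    - [0.0,[0,0,0.001],[0,0,0]]
    - [0.0,[0,0,0.001],[0,0,0]]
    - [0.0,[0,0,0],[0,0,0]]

```text
t: 23.1
eef_pos: [0.5578, 0.177, 0.1748]
tool_rot: [[-0.358, 0.934, 0.002], [0.934, 0.358, 0.0], [-0.001, 0.002, -1.0]]
contact_force: [-0.5, 0.1, 1.6]
finger_gap: 0.0158
gripper_force: 45.0
```

Foot is on the cover (force changed from −4 to +1.6 N). Release, then rise.

servo_tool:
  targets:
    - [0.022,[0,0,0],[0,0,0]]
    - [0.03,[0,0,0],[0,0,0]]
    - [0.05,[0,0,0],[0,0,0]]
    - [0.06,[0,0,0],[0,0,0]]
    - [0.06,[0,0,0],[0,0,0]]
    - [0.06,[0,0,-0.02],[0,0,0]]
    - [0.06,[0,0,-0.03],[0,0,0]]
    - [0.06,[0,0,-0.03],[0,0,0]]
    - [0.06,[0,0,-0.03],[0,0,0]]
    - [0.06,[0,0,0],[0,0,0]]

```text
t: 24.1
eef_pos: [0.56, 0.1775, 0.2892]
tool_rot: [[-0.358, 0.934, 0.01], [0.934, 0.358, 0.002], [-0.002, 0.01, -1.0]]
contact_force: [0.2, -0.2, 0.3]
finger_gap: 0.0599
gripper_force: 0.0
```

```bash
python3 - <<'E'
from h import *
P={n:read_camera(n) for n in("scene","side","wrist")}
s=sense();print(s["eef_pos"],s["contact_force"],s["finger_gap"],s["t"])
a=P["scene"]["image"][110:270,310:470];b=P["side"]["image"][80:240,240:400];c=P["wrist"]["image"][100:260,200:360]
cv2.imwrite("pics/c8.png",cv2.resize(np.hstack([a,b,c]),None,fx=1.6,fy=1.6,interpolation=cv2.INTER_CUBIC))
E
```

```text
[0.5565065  0.17685246 0.28221383] [-0.52939534 -0.19628435 -0.35579726] 0.06000607357856232 24.25
```

View pics/c8.png

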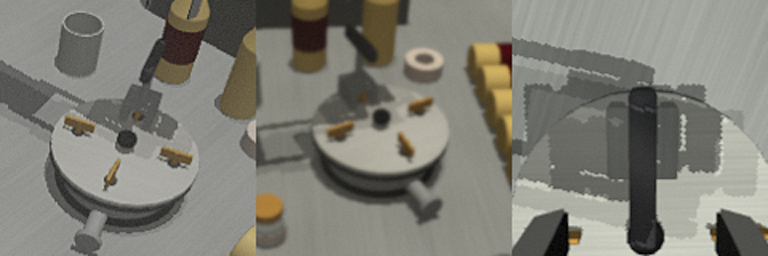

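The key stands upright on the opposite nut, with the wings seen inside its slot. The spout nut points at the knob, and the gripper is clear.

```bash
python3 -c "
from cell import *
print(close_job())"
```

```text
the job is handed in; nothing more can be done
None
```

I turned the spout nut and then the one opposite with the fork key. Both sets of wings point at the knob, about 1° off by the camera, and the key is left standing on the opposite nut. The spout nut stopped about 5° short at first, so I gave it a second small turn before starting the other; the job was handed in at about 24 s of the 51 s limit.

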